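# Take the cap off a sample jar on the cap torque tester

### The arm

A 6-joint arm with a two-finger parallel gripper is mounted at the origin on the work surface. World frame = base frame: x ahead of the robot, y to its left, z up, the work surface at z = 0. Lengths are in mm, angles in rad, forces in N, time in s.
With the tool pointing down it reaches from about 400 to 925 mm from the base axis. Payload 12.5 kg.
Tool frame: the origin (TCP) lies midway between the tips of the shut fingers; the grasp point (between the pads) lies 19 mm behind it; z points along the fingers, y is the line along which they close (so a half turn about z gives the same grasp; the last joint's range is limited). The gripper opens to 95 mm and grips with 3 to 60 N. Pads are 20 mm wide; open, the fingers measure 119 mm over their backs; the gripper's body (75 mm by 180 mm) begins 59 mm behind the grasp point.
Start: joints at [-1.211, 0.491, 1.559, -0, 1.092, -0.106], TCP at [280.736, -558.421, 214.661] pointing down, gripper open.
Joint ranges: [-3.1, 3.1], [-0.84, 2.19], [0.05, 2.79], [-1.13, 4.28], [0.06, 2.93], [-2.69, 2.69]. Speed limits (rad/s): [2.22, 2.22, 2.79, 3.14, 3.14, 3.14].

### API

Orientations are given as [roll, pitch, yaw] about the fixed x, y, z axes, in that order (R = Rz(yaw) Ry(pitch) Rx(roll)).
In Python, from cell import state, read_camera, camera_info, env gives the robot as it stands.
- The arm moves only by the tool move_arm, never from a script. Its argument "commands" is a list of rows, each a list of 3 entries, a list of its own where there are three numbers: the shift along the world's x, y, z in cm, then the turn, a rotation vector about the world's x, y, z in degrees, then the opening, from 0 (shut) to 1 (fully open). A call has 1 to 10 rows; each row shifts and turns the commanded pose from where the row before left it; what a row does not reach is not made up. A row lasts 1/10 s, in which the tool goes at most 50 mm and 8.59 degrees, less where a joint would pass 70% of its speed; a pose out of reach is approached as far as the arm can. A call with a gripper value outside its range is refused whole. The fingers move at their own pace and stop on an object; the grip force is fixed at half the most. Time passes only in rows, so rows that do not move let the fingers close. It gives the time, the measured TCP pose, the force, the opening and the grip force at its end, in the units of the state.
- state(): the state, without advancing time (a new reading comes with each control period).
- read_camera(name): name is "side" or "top"; returns the picture (400x640x3 uint8, blue, green, red); there is no depth.
- camera_info(name): a dict with "K" (3x3 intrinsics, pixels), "k1" (the pictures are not rectified: a ray, as slopes to the right and down, at radius r is drawn at 1 + k1 r^2 times it, then the intrinsics apply), "cam_to_world" (4x4, takes a point from camera to world coordinates). Camera axes: x right, y down, z forward; pixel columns grow to the right and rows downward; lengths in mm; the calibration is good to about 2 mm. A picture is of the moment at which its call begins. camera_info takes no time and is no camera call.
- env.job_done(): hands the job in; it is judged then, once.
The state is a dict: "t": time; "joints": joint angles; "qvel": joint speeds; "tau": joint torques, N m; "eef_pos": TCP position; "tcp_rot": TCP orientation; "ft_force": force on the tool from outside, world axes, zero at the start; "moment": the same for the moment, N m; "opening": opening from 0.0 (shut) to 1.0 (fully open); "grip_force": force on a finger pad.
Only numpy, scipy, OpenCV 4.12 (cv2) and the standard library are available. Lean on these libraries where they do the work, as an engineer would, in place of code of your own. Each camera call takes 0.05 s, during which the arm holds its last target. There are 200 camera calls.

### The job

The square sample jar stands loose between the rubber pegs of the cap torque tester: slide the jaw in by its black knob until the pegs grip the jar squarely and snugly, then unscrew the tight gold cap anticlockwise, stop turning when its threads let go, and raise it straight off the jar. Finish still holding the cap in the gripper, level and centred one or two centimetres above the jar's mouth, with the jar left clamped and standing flat on the tester. Do not lift the jar, and leave the basket, the tub and the marker where they are.

Things in the scene. Friction and masses are not known exactly. Their poses are not given: they have to be found in the camera images.
- tester: cap torque tester, white instrument fixed to the table, 170 (x) x 260 (y) x 60 mm; its round clamping plate is 68 mm above the table. Origin: underside centre, below the clamped jar's centre; z up, display at its -x, -y corner. Fixed jaw on the -y side: faces of its 2 rubber pegs at y = -30 mm; sliding jaw on the +y side. Pegs 12 mm thick at x = -22 and +22 mm, tops 113 mm above the table.
- jaw (a joint): travel of the sliding jaw in m: 0 fully open, growing as it slides in the tester's -y direction towards the fixed jaw; starts at 0 to 0.015. At 0.035 the pegs of both jaws touch the 60 mm jar (snug). The slide is stiff and self-locking: it takes about 13 N to move and stays where it is left.
- jaw_knob (a point): middle of the upright black knob on the sliding jaw, 116 mm above the table: a cylinder 22 mm in diameter, 28 mm tall (102 to 130 mm above the table) on a 14 mm stem; on the tester's x = 0 line, 105 mm to +y of its centre when snug, 140 mm when fully open. The steel jaw below it is 77 mm high.
- jar: loose clear glass jar, orange-brown contents, 0.25 to 0.42 kg: square body 60 x 60 x 60 mm, round neck 46 mm across, lip 90 mm above its underside. Origin: underside centre, z up, x and y along the square's sides. It starts on the clamping plate 5 to 9 mm to +y of its clamped place, up to 6 degrees askew. Clamped by the pegs it cannot turn; unclamped it turns with the cap.
- jar_mouth (a point): centre of the jar's mouth, level with the lip, 90 mm above the jar's underside, axes as the jar's
- cap: gold metal lug cap, 59 mm across, 18 mm high, 70 g. Origin: centre of its lower edge, z up through the top, x towards its red dot. Shut, the origin is 78 mm above the jar's underside (12 mm below the lip) and the top 96 mm above it. Tight: about 0.3 N m at first, more if pushed down or pulled up. Any grasp across it will do.
- cap_mark (a point): red dot on the cap's top, 25 mm from its axis; shut, it points along the jar's x axis within 3 degrees. Turned anticlockwise seen from above, the cap climbs 1.5 mm and its 3 lugs leave the threads 50 to 55 degrees from shut; at about 95 degrees they meet the next threads and stop. In between it lifts straight off; before, pulling up lifts the jar.
- basket: bystander: black plastic basket 200 x 280 x 70 mm holding packets, on the table at the +y side of the tester; origin centre of underside
- tub: bystander: clear plastic sample tub with yellow contents, 80 mm across, 58 mm high, on the table at the -y side; origin centre of underside
- marker: bystander: white and blue marker pen 135 mm long, 18 mm thick, lying on the table on the -x side of the tester; origin on its underside, near its middle, x along it
Mind the look-alikes: they are no part of the job. There is more than one size of the cap; the one meant has the size given above.

How it is judged (in metres and radians):
On the way, in this order (a step that is already met when the one before it is completed fails the run):
1. the jaw is slid in until the pegs of both jaws grip the jar (within 1.5 mm), the jar square to the tester and its cap still screwed on (value of joint jaw above 0.0335 m and angle between the x axis of jar and the x axis of tester, either way round below 0.08 rad and x of cap_mark in the frame of jar above 0.0185 m and z of cap in the frame of jar below 0.082 m), for 0.2 s.
2. the cap is turned free of its threads, with the jar still clamped, and has risen at least 5 mm (value of joint jaw above 0.032 m and angle between the x axis of jar and the x axis of tester, either way round below 0.12 rad and z of cap in the frame of jar above 0.083 m and horizontal distance between cap and jar_mouth below 0.02 m), for 0.1 s.
At the end, for the whole second after the job is handed in: The gripper alone holds the cap (over 2 N), still, level within 0.15 rad, its lower edge 3 to 40 mm above the lip and within 15 mm of centre; the jar stands flat on the plate (4 mm, 0.06 rad), within 15 mm of the middle and square within 0.12 rad, the jaw within 3 mm of snug (value of joint jaw above 0.032 m and angle between the x axis of jar and the x axis of tester, either way round below 0.12 rad and angle between jar's own z axis and vertical below 0.06 rad and z of jar in the frame of tester below 0.072 m and horizontal distance between jar and tester below 0.015 m and z of cap in the frame of jar_mouth between 0.003 and 0.04 m and horizontal distance between cap and jar_mouth below 0.015 m and angle between cap's own z axis and vertical below 0.15 rad and contact force between the fingers and cap above 2 N and contact force between cap and jar below 0.1 N and linear speed of each of cap, jar below 0.02 m/s); the arm keeps its last pose, push and grip.
It fails at once if the jar is lifted more than 8 mm off the clamping plate or tipped (z of jar in the frame of tester above 0.076 m or angle between jar's own z axis and vertical above 0.25 rad).
It fails at once if the cap is turned on well past the point where its threads let go (more than about 115 degrees from shut) (x of cap_mark in the frame of jar below -0.0105 m).
It fails at once if the basket, the tub or the marker is moved more than 25 mm (distance of any of basket, tub, marker from where it was at the start of the episode above 0.025 m).
It also fails if it takes over 48 s, if anything falls off the work surface, if the arm or the gripper's body presses on something with over 40 N, if the wrist force passes 120 N, or if a joint passes its speed limit or range.

## Working session

There is one attempt and no reset: what is moved stays moved. The work goes in short steps, Python scripts to look and compute and a tool call to move; the robot and the scene stay as the last step left them, time stands still between calls to the robot, and variables do not carry over. Pictures are saved under pics/ and viewed, at most 10 in all, crops included, and the job is handed in when it is done.

Besides the shell and the picture viewer there is one more tool, called after "Request:" as a command line: name --argument value ..., lists and objects as JSON in quotes. move_arm: Moves the arm, as the interface text tells. Its arguments: {"type":"object","properties":{"commands":{"type":"array"}},"required":["commands"]}

```bash
mkdir -p pics
cat > h.py <<'E'
import numpy as np, cv2
from cell import state, read_camera, camera_info, env
def ray(name,u,v):
    c=camera_info(name);K=np.array(c["K"]);T=np.array(c["cam_to_world"]);k=c["k1"]
    d=np.array([(u-K[0,2])/K[0,0],(v-K[1,2])/K[1,1]]);s=d.copy()
    for _ in range(30): s=d/(1+k*(s@s))
    w=T[:3,:3]@np.array([s[0],s[1],1]);return T[:3,3],w
def atz(name,u,v,z):
    o,w=ray(name,u,v);return (o+w*(z-o[2])/w[2]).round(1)
def proj(name,p):
    c=camera_info(name);K=np.array(c["K"]);T=np.linalg.inv(np.array(c["cam_to_world"]));k=c["k1"]
    q=T[:3,:3]@np.array(p)+T[:3,3];s=q[:2]/q[2];s=s*(1+k*(s@s));return (K[:2,:2]@s+K[:2,2]).round(1)
E
python3 - <<'E'
from h import *
for n in("top","side"):
    cv2.imwrite(f"pics/{n}0.png",read_camera(n)); print(n,np.array(camera_info(n)["cam_to_world"]).round(2).tolist(),camera_info(n)["K"],camera_info(n)["k1"])
print(state())
E
```

```text
top [[-0.02, -1.0, 0.03, 555.85], [-1.0, 0.02, 0.01, 56.16], [-0.01, -0.03, -1.0, 1076.56], [0.0, 0.0, 0.0, 1.0]] [[394.98084535   0.         320.92714507]
 [  0.         394.98084535 199.48205177]
 [  0.           0.           1.        ]] -0.0641465894688595
side [[-0.88, -0.23, 0.43, 70.0], [-0.48, 0.43, -0.76, 1000.56], [-0.01, -0.87, -0.49, 705.39], [0.0, 0.0, 0.0, 1.0]] [[499.40620012   0.         322.60037047]
 [  0.         499.40620012 196.53671327]
 [  0.           0.           1.        ]] -0.11087088516530802
{'t': 0.1, 'joints': array([-1.21063375e+00,  4.91490018e-01,  1.55938220e+00, -3.22615282e-05,
        1.09172733e+00, -1.05598487e-01]), 'qvel': array([ 0.00059854,  0.00120589, -0.00133077,  0.00063277,  0.00036689,
        0.00036997]), 'tau': array([ 3.23882261e-03, -6.13622832e+01, -2.58608580e+01,  6.93901302e-02,
        4.70097607e-02, -2.83877949e-05]), 'eef_pos': array([ 280.62550897, -558.21084217,  214.12812014]), 'tcp_rot': array([-3.14058835e+00, -7.76736956e-05,  4.65775914e-01]), 'ft_force': array([ 0.4959789 ,  0.21126379, -0.28567857]), 'moment': array([-0.04082592,  0.05695583, -0.02683413]), 'grip_force': 0.0, 'opening': 0.998665852653844}
```

View pics/top0.png

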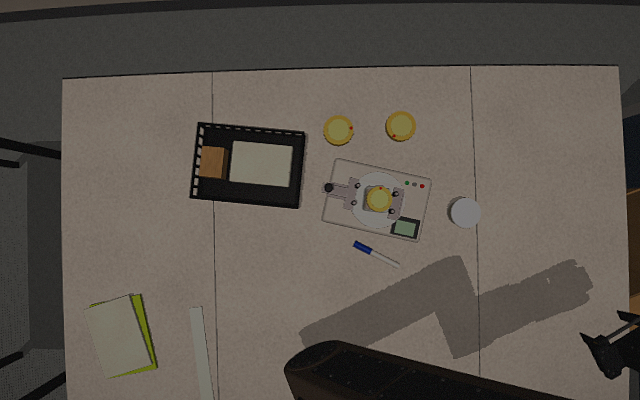

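View pics/side0.png

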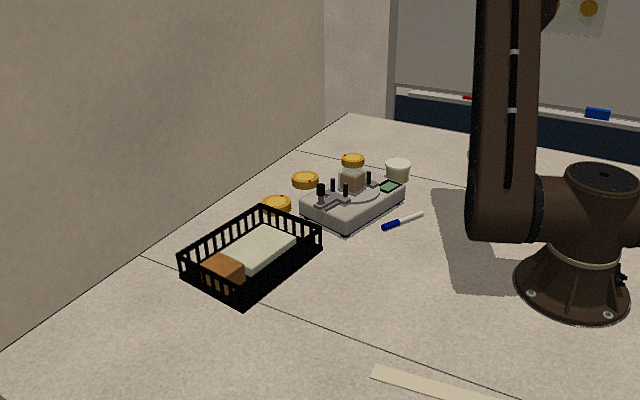

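Gold caps in the top view: (339,130) and (401,126) lie loose on the table, both larger jars or caps. The one at (379,199) sits on the square jar in the tester, so that's the one I want. The black knob is at (328,188), with the dark pegs near (358,185), (353,203), (395,194) and (391,211). I'll check this in a close crop.

Run:
```python
import cv2,numpy as np
a=cv2.imread("pics/top0.png")[150:250,310:440];b=cv2.imread("pics/side0.png")[140:240,290:420]
f=lambda x:cv2.resize(x,None,fx=6,fy=6,interpolation=cv2.INTER_CUBIC)
cv2.imwrite("pics/c1.png",np.clip(f(a).astype(float)*1.6,0,255))
```

```text
[ WARN:0@0.056] global loadsave.cpp:1063 imwrite_ Unsupported depth image for selected encoder is fallbacked to CV_8U.
```

View pics/c1.png

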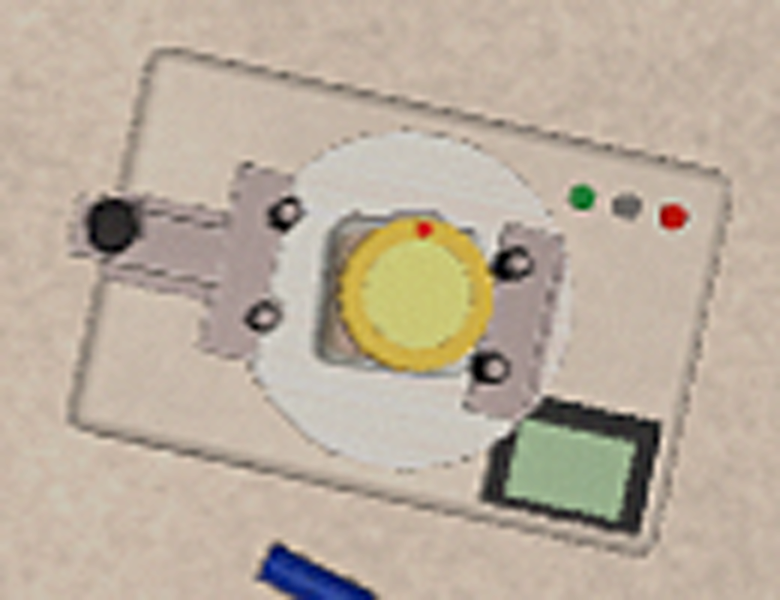

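The crop shows the right cap on the jar, with its red dot at crop (424,229) pointing towards +x. The tester's corners are near (155,48), (728,178), (650,552) and (72,428), and the knob top is at (112,225).

Run:
```python
from h import *
P=lambda x,y,z:atz("top",310+(x+.5)/6-.5,150+(y+.5)/6-.5,z)
c=[P(*q,55) for q in((155,48),(728,178),(650,552),(72,428))];print(c)
C=np.mean(c,0);print("C",C)
d=(c[0]-c[1])+(c[3]-c[2]);e=(c[0]-c[3])+(c[1]-c[2]);print("yaw",np.degrees(np.arctan2(-d[0],d[1])),np.degrees(np.arctan2(e[1],e[0])))
k=P(112,225,130);print("knob",k,np.linalg.norm((k-C)[:2]))
print("kdir",np.degrees(np.arctan2(-(k-C)[0],(k-C)[1])))
for q in((515,260),(492,367),(288,210),(264,315)):print("peg",P(*q,113))
cap=P(416,294,164);print("cap",cap,"dot",P(424,229,164)-cap)
# side knob guess check
for p in (k,cap,[C[0],C[1],68]): print("side px",proj("side",p))
```

```text
[array([691.7,  23.4,  55. ]), array([ 629.7, -223.4,   55. ]), array([ 469. , -184.8,   55. ]), array([528.4,  63.1,  55. ])]
C [579.7   -80.425  55.   ]
yaw -13.78798695392677 -13.585991207888902
knob [611.1  44.7 130. ] 129.00475039702994
kdir -14.087410018093774
peg [ 594.  -119.2  113. ]
peg [ 550.7 -108.6  113. ]
peg [616.5 -27.2 113. ]
peg [574.  -16.4 113. ]
cap [579.8 -71.3 164. ] dot [25.  -3.8  0. ]
side px [319.9 184.5]
side px [351.9 157.2]
side px [352.8 188.3]
```

Request:
move_arm --commands '[[[1.6, 3, 0.3], [0, 0, -2], 0.65], [[1.6, 3, 0.3], [0, 0, -2], 0.65], [[1.6, 3, 0.3], [0, 0, -2], 0.65], [[1.6, 3, 0.3], [0, 0, -2], 0.65], [[1.6, 3, 0.3], [0, 0, -2], 0.65], [[1.6, 3, 0.3], [0, 0, -2], 0.65], [[1.6, 3, 0.3], [0, 0, -2], 0.65], [[1.6, 3, 0.3], [0, 0, -2], 0.65], [[1.6, 3, 0], [0, 0, -2], 0.65], [[1.6, 3, 0], [0, 0, -2], 0.65]]'

```text
t: 1.1
eef_pos: [441.1, -257.1, 238.6]
tcp_rot: [-3.142, 0.0, 0.115]
ft_force: [0.3, 0.1, 0.4]
opening: 0.651
grip_force: 0.0
```

Request:
move_arm --commands '[[[1.6, 3, 0], [0, 0, -2], 0.65], [[1.6, 3, 0], [0, 0, -2], 0.65], [[1.6, 3, 0], [0, 0, -2], 0.65], [[1.6, 3, 0], [0, 0, -2], 0.65], [[1.6, 3, 0], [0, 0, -2], 0.65], [[1.6, 3, 0], [0, 0, -2], 0.65], [[1.6, 3, 0], [0, 0, -2], 0.65], [[1.6, 3, 0], [0, 0, -2], 0.65], [[2, 3, 0], [0, 0, -2], 0.65], [[2, 3, 0], [0, 0, -2.4], 0.65]]'

```text
t: 2.1
eef_pos: [609.2, 43.0, 238.5]
tcp_rot: [3.141, 0.0, -0.241]
ft_force: [-0.4, -1.7, -0.2]
opening: 0.651
grip_force: 0.0
```

Request:
move_arm --commands '[[[0, 0, 0], [0, 0, 0], 0.65], [[0, 0, 0], [0, 0, 0], 0.65]]'

```text
t: 2.3
eef_pos: [608.5, 42.1, 238.0]
tcp_rot: [3.141, 0.001, -0.238]
ft_force: [0.6, -1.1, 0.5]
opening: 0.648
grip_force: 0.0
```

Request:
move_arm --commands '[[[0.25, 0.25, -2.5], [0, 0, 0], 0.65], [[0, 0, -2.5], [0, 0, 0], 0.65], [[0, 0, -2.5], [0, 0, 0], 0.65], [[0, 0, -2.5], [0, 0, 0], 0.65], [[0, 0, -2], [0, 0, 0], 0.65], [[0, 0, -1.5], [0, 0, 0], 0.65], [[0, 0, -0.4], [0, 0, 0], 0.65], [[0, 0, 0], [0, 0, 0], 0.65]]'

```text
t: 3.1
eef_pos: [610.9, 43.3, 99.5]
tcp_rot: [3.141, 0.001, -0.24]
ft_force: [0.8, 0.3, -0.6]
opening: 0.651
grip_force: 0.0
```

Run:
```python
from h import *
s=read_camera("side")[110:230,270:410];t=read_camera("top")[130:250,300:440]
f=lambda x:cv2.convertScaleAbs(cv2.resize(x,(400*140//140*1,343),interpolation=cv2.INTER_CUBIC),alpha=1.6)
cv2.imwrite("pics/c2.png",np.hstack([f(s),f(t)]));print(state()["eef_pos"])
```

```text
[611.46957721  43.62081493 100.52460286]
```

View pics/c2.png

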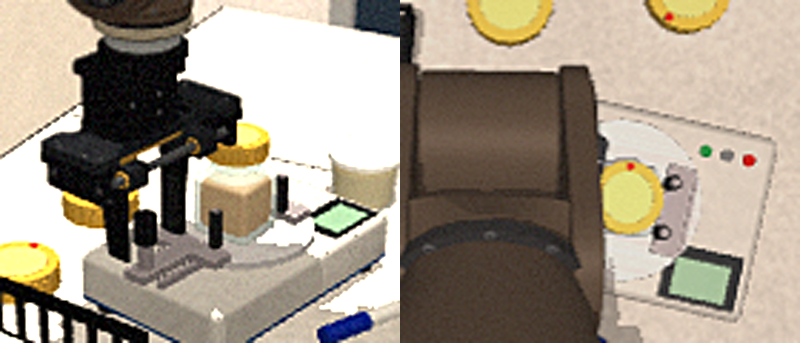

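The side crop shows the knob (147,228) midway between the finger tips (117,260) and (172,232). I'll close on it.

Request:
move_arm --commands '[[[0, 0, 0], [0, 0, 0], 0], [[0, 0, 0], [0, 0, 0], 0], [[0, 0, 0], [0, 0, 0], 0], [[0, 0, 0], [0, 0, 0], 0], [[0, 0, 0], [0, 0, 0], 0], [[0, 0, 0], [0, 0, 0], 0]]'

```text
t: 3.8
eef_pos: [611.3, 44.3, 99.7]
tcp_rot: [-3.141, -0.0, -0.239]
ft_force: [0.1, -0.4, 0.4]
opening: 0.225
grip_force: 30.0
```

Request:
move_arm --commands '[[[-0.05, -0.2, 0], [0, 0, 0], 0], [[-0.05, -0.2, 0], [0, 0, 0], 0], [[-0.05, -0.2, 0], [0, 0, 0], 0], [[-0.05, -0.2, 0], [0, 0, 0], 0], [[-0.05, -0.2, 0], [0, 0, 0], 0], [[-0.05, -0.2, 0], [0, 0, 0], 0], [[-0.05, -0.2, 0], [0, 0, 0], 0], [[-0.05, -0.2, 0], [0, 0, 0], 0], [[0, 0, 0], [0, 0, 0], 0], [[0, 0, 0], [0, 0, 0], 0]]'

```text
t: 4.8
eef_pos: [607.7, 29.7, 99.7]
tcp_rot: [-3.139, -0.001, -0.239]
ft_force: [2.2, 11.8, -1.1]
opening: 0.227
grip_force: 30.0
```

Request:
move_arm --commands '[[[-0.05, -0.2, 0], [0, 0, 0], 0], [[-0.03, -0.1, 0], [0, 0, 0], 0], [[0, 0, 0], [0, 0, 0], 0]]'

```text
t: 5.1
eef_pos: [607.0, 26.9, 99.7]
tcp_rot: [-3.139, -0.001, -0.239]
ft_force: [3.3, 13.2, -0.4]
opening: 0.229
grip_force: 30.0
```

Request:
move_arm --commands '[[[-0.03, -0.1, 0], [0, 0, 0], 0], [[0, 0, 0], [0, 0, 0], 0]]'

```text
t: 5.3
eef_pos: [606.7, 25.9, 99.7]
tcp_rot: [-3.139, -0.001, -0.239]
ft_force: [4.5, 14.1, -1.3]
opening: 0.226
grip_force: 30.0
```

Request:
move_arm --commands '[[[-0.03, -0.1, 0], [0, 0, 0], 0], [[0, 0, 0], [0, 0, 0], 0]]'

```text
t: 5.5
eef_pos: [606.4, 24.9, 99.7]
tcp_rot: [-3.139, -0.001, -0.239]
ft_force: [4.3, 13.2, -1.6]
opening: 0.222
grip_force: 30.0
```

Request:
move_arm --commands '[[[-0.03, -0.1, 0], [0, 0, 0], 0], [[-0.02, -0.1, 0], [0, 0, 0], 0], [[0, 0, 0], [0, 0, 0], 0]]'

```text
t: 5.8
eef_pos: [605.9, 22.9, 99.7]
tcp_rot: [-3.139, -0.001, -0.239]
ft_force: [3.8, 14.3, -1.2]
opening: 0.226
grip_force: 30.0
```

Request:
move_arm --commands '[[[-0.03, -0.1, 0], [0, 0, 0], 0], [[0, 0, 0], [0, 0, 0], 0]]'

```text
t: 6.0
eef_pos: [605.7, 22.0, 99.7]
tcp_rot: [-3.139, -0.001, -0.239]
ft_force: [4.7, 13.8, -2.6]
opening: 0.226
grip_force: 30.0
```

Request:
move_arm --commands '[[[-0.02, -0.1, 0], [0, 0, 0], 0], [[0, 0, 0], [0, 0, 0], 0]]'

```text
t: 6.2
eef_pos: [605.5, 21.1, 99.7]
tcp_rot: [-3.139, -0.001, -0.239]
ft_force: [4.0, 15.0, -2.0]
opening: 0.225
grip_force: 30.0
```

Request:
move_arm --commands '[[[-0.02, -0.08, 0], [0, 0, 0], 0], [[0, 0, 0], [0, 0, 0], 0]]'

```text
t: 6.4
eef_pos: [605.5, 21.1, 99.7]
tcp_rot: [-3.138, -0.001, -0.24]
ft_force: [6.1, 20.4, -2.5]
opening: 0.223
grip_force: 30.0
```

Request:
move_arm --commands '[[[-0.02, -0.08, 0], [0, 0, 0], 0], [[0, 0, 0], [0, 0, 0], 0]]'

```text
t: 6.6
eef_pos: [605.5, 21.0, 99.7]
tcp_rot: [-3.137, -0.002, -0.24]
ft_force: [7.0, 26.5, -2.0]
opening: 0.227
grip_force: 30.0
```

Request:
move_arm --commands '[[[0, 0, 0], [0, 0, 0], 0], [[0, 0, 0], [0, 0, 0], 0.6], [[0, 0, 0], [0, 0, 0], 0.6], [[0, 0, 0], [0, 0, 0], 0.6], [[0, 0, 0], [0, 0, 0], 0.6], [[0, 0, 2], [0, 0, 0], 0.6], [[0, 0, 3], [0, 0, 0], 0.7], [[0, 0, 3], [0, 0, 0], 1], [[0, 0, 3], [0, 0, 0], 1], [[0, 0, 2], [0, 0, 0], 1]]'

```text
t: 7.6
eef_pos: [604.7, 17.1, 231.9]
tcp_rot: [-3.142, -0.002, -0.24]
ft_force: [-0.3, -0.9, 0.4]
opening: 0.879
grip_force: 0.0
```

Run:
```python
from h import *
s=read_camera("side")[120:240,270:410];t=read_camera("top")[150:250,340:440]
f=lambda x,w,h:cv2.convertScaleAbs(cv2.resize(x,(w,h),interpolation=cv2.INTER_CUBIC),alpha=1.6)
cv2.imwrite("pics/c3.png",np.hstack([f(t,500,500),f(s,300,257)[:500] if 0 else cv2.copyMakeBorder(f(s,300,257),0,243,0,0,cv2.BORDER_CONSTANT)]));print(state()["eef_pos"])
```

```text
[605.31128198  17.12923048 232.47563777]
```

View pics/c3.png

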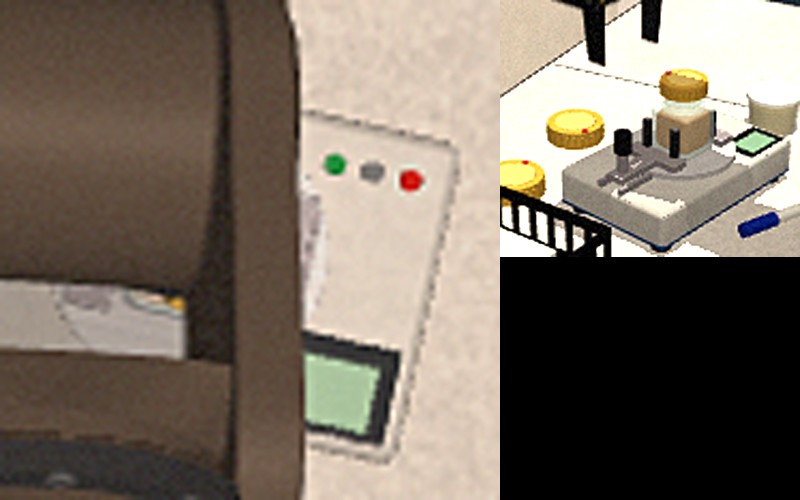

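The side crop shows the jar gripped between the pegs, cap still on, dot at (667,73). The arm hides the jar from above, so I'll check the cap's centre in a larger side crop.

Run:
```python
from h import *
s=read_camera("side")[140:200,320:400]
cv2.imwrite("pics/c4.png",cv2.convertScaleAbs(cv2.resize(s,None,fx=8,fy=8,interpolation=cv2.INTER_CUBIC),alpha=1.5))
C=np.array([580.5,-81.0])
for r,z,n in((29.5,164,"top"),(29.5,146,"bottom")):
    p=np.array([proj("side",[C[0]+r*np.cos(a),C[1]+r*np.sin(a),z]) for a in np.linspace(0,6.28,73)])
    print(n,"crop range x",((p[:,0].min()-320)*8+3.5),((p[:,0].max()-320)*8+3.5),"y",((p[:,1].min()-140)*8+3.5),((p[:,1].max()-140)*8+3.5))
J=[(proj("side",[C[0]+d[0],C[1]+d[1],164])-proj("side",[C[0],C[1],164]))*8/10 for d in((10,0),(0,10))];print("crop px per mm",J)
```

```text
top crop range x 179.5 360.3000000000002 y 93.09999999999991 167.5
bottom crop range x 179.5 358.6999999999998 y 141.9000000000001 217.9000000000001
crop px per mm [array([-2.72, -0.64]), array([-1.36,  1.12])]
```

View pics/c4.png

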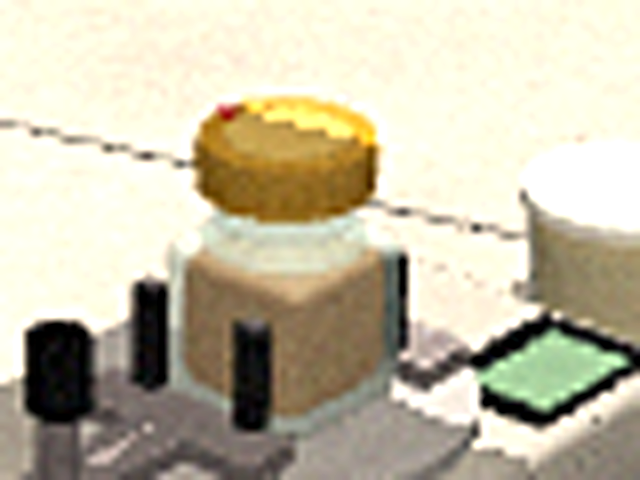

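Request:
move_arm --commands '[[[-0.3, -1, 0], [0, 0, 8], 1], [[-0.3, -1, 0], [0, 0, 8], 1], [[-0.3, -1, 0], [0, 0, 8], 1], [[-0.3, -1, 0], [0, 0, 8], 1], [[-0.3, -1, 0], [0, 0, 8], 1], [[-0.3, -1, 0], [0, 0, 8], 1], [[-0.2, -1, 0], [0, 0, 8], 1], [[-0.2, -1, 0], [0, 0, 8], 1], [[-0.2, -1, 0], [0, 0, 8], 1], [[-0.2, -0.8, 0], [0, 0, 8], 1]]'

```text
t: 8.75
eef_pos: [577.8, -81.1, 228.0]
tcp_rot: [-3.139, 0.001, 1.162]
ft_force: [-0.8, -0.9, -0.3]
opening: 1.0
grip_force: 0.0
```

Request:
move_arm --commands '[[[0, 0, 0], [0, 0, 8], 1], [[0, 0, 0], [0, 0, 2], 1], [[0, 0, 0], [0, 0, 0], 1], [[0, 0, 0], [0, 0, 0], 1]]'

```text
t: 9.15
eef_pos: [578.1, -80.6, 228.7]
tcp_rot: [-3.14, 0.0, 1.33]
ft_force: [1.2, -0.7, 0.3]
opening: 1.003
grip_force: 0.0
```

Request:
move_arm --commands '[[[0.05, 0, -2], [0, 0, 0], 1], [[0, 0, -2], [0, 0, 0], 1], [[0, 0, -2], [0, 0, 0], 1], [[0, 0, -1.5], [0, 0, 0], 1], [[0, 0, -1], [0, 0, 0], 1], [[0, 0, -0.65], [0, 0, 0], 1], [[0, 0, 0], [0, 0, 0], 1]]'

```text
t: 9.85
eef_pos: [578.8, -80.5, 137.5]
tcp_rot: [-3.141, -0.0, 1.331]
ft_force: [0.0, 0.1, 0.1]
opening: 1.002
grip_force: 0.0
```

Run:
```python
from h import *
s=read_camera("side")[120:200,310:410]
cv2.imwrite("pics/c5.png",cv2.convertScaleAbs(cv2.resize(s,None,fx=7,fy=7,interpolation=cv2.INTER_CUBIC),alpha=1.7));print(state()["eef_pos"],state()["ft_force"])
```

```text
[579.00702537 -80.51179938 138.20023648] [0.9532911  0.55495302 0.80771472]
```

View pics/c5.png

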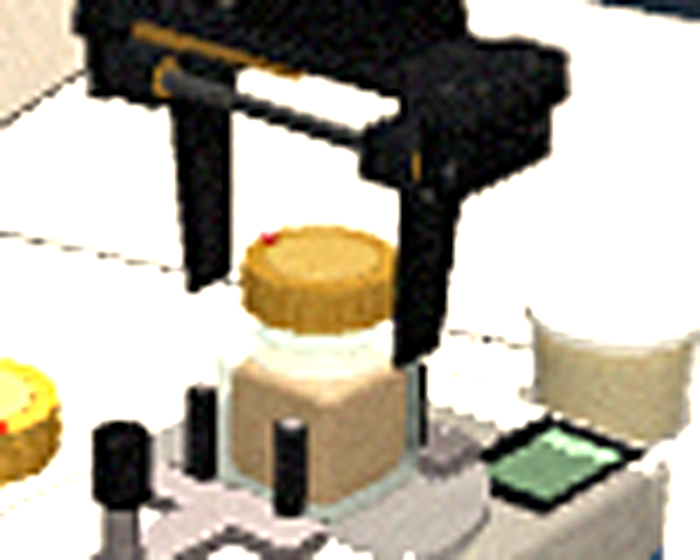

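The cap at (319,280) sits midway between the fingers (212 and 425). I'll close on it.

Request:
move_arm --commands '[[[0, 0, 0], [0, 0, 0], 0], [[0, 0, 0], [0, 0, 0], 0], [[0, 0, 0], [0, 0, 0], 0], [[0, 0, 0], [0, 0, 0], 0], [[0, 0, 0], [0, 0, 0], 0]]'

```text
t: 10.4
eef_pos: [577.6, -80.1, 138.3]
tcp_rot: [-3.138, 0.0, 1.332]
ft_force: [-10.1, 2.2, 7.8]
opening: 0.635
grip_force: 4.9
```

Request:
move_arm --commands '[[[-0.1, 0, 0], [0, 0, 0], 0], [[0, 0, 0], [0, 0, 0], 0], [[0, 0, 0], [0, 0, 0], 0]]'

```text
t: 10.7
eef_pos: [577.2, -80.1, 138.3]
tcp_rot: [-3.14, -0.0, 1.332]
ft_force: [-5.8, 3.0, 6.1]
opening: 0.614
grip_force: 30.0
```

Request:
move_arm --commands '[[[-0.1, 0, 0.05], [0, 0, 0], 0], [[0, 0, 0.02], [0, 0, 4], 0], [[0, 0, 0.01], [0, 0, 4], 0], [[0, 0, 0], [0, 0, 0], 0]]'

```text
t: 11.1
eef_pos: [576.9, -80.2, 138.8]
tcp_rot: [-3.141, -0.0, 1.472]
ft_force: [-0.3, 3.3, -1.4]
opening: 0.614
grip_force: 30.0
```

```bash
python3 -c "
from h import *
s=state();print(s['moment'],s['ft_force'],s['tcp_rot'],s['opening'])"
```

```text
[0.6077443  0.2244602  0.16681791] [-0.32086455  3.30201502 -1.42447509] [-3.14132016e+00 -4.07697349e-04  1.47214200e+00] 0.6143094625273245
```

Request:
move_arm --commands '[[[0, 0, 0.01], [0, 0, 5], 0], [[0, 0, 0.02], [0, 0, 5], 0], [[0, 0, 0.01], [0, 0, 5], 0], [[0, 0, 0.02], [0, 0, 5], 0], [[0, 0, 0.01], [0, 0, 5], 0], [[0, 0, 0.02], [0, 0, 5], 0], [[0, 0, 0], [0, 0, 0], 0], [[0, 0, 0], [0, 0, 0], 0]]'

```text
t: 11.9
eef_pos: [576.8, -80.4, 139.8]
tcp_rot: [-3.141, -0.0, 1.991]
ft_force: [-2.3, 3.2, 0.6]
opening: 0.617
grip_force: 30.0
```

Run:
```python
from h import *
s=state();print(s['moment'],s['ft_force'],s['tcp_rot'],s['opening'])
s=read_camera("side")[120:200,310:410]
cv2.imwrite("pics/c6.png",cv2.convertScaleAbs(cv2.resize(s,None,fx=7,fy=7,interpolation=cv2.INTER_CUBIC),alpha=1.7))
```

```text
[0.64003565 0.35563987 0.16404383] [-2.33838952  3.22252052  0.62109013] [-3.14130459e+00 -2.57495858e-04  1.99144359e+00] 0.6174330806157736
```

View pics/c6.png

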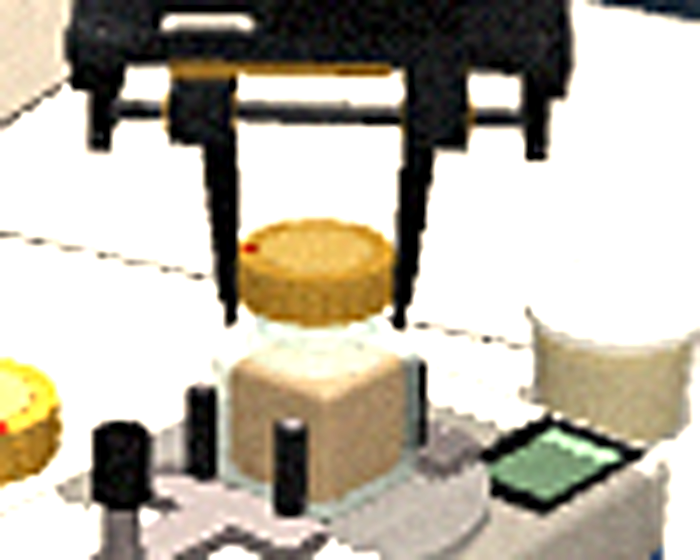

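The dot has moved with the left finger, to (251,247), and the jar hasn't turned, so there's no slip. I'll turn on to about 64°.

Request:
move_arm --commands '[[[0, 0, 0.02], [0, 0, 5], 0], [[0, 0, 0.01], [0, 0, 5], 0], [[0, 0, 0.02], [0, 0, 5], 0], [[0, 0, 0], [0, 0, 5], 0], [[0, 0, 0], [0, 0, 5], 0], [[0, 0, 0], [0, 0, 2], 0], [[0, 0, 0], [0, 0, 0], 0], [[0, 0, 0], [0, 0, 0], 0]]'

```text
t: 12.75
eef_pos: [576.9, -80.4, 140.4]
tcp_rot: [3.141, -0.0, 2.464]
ft_force: [-2.2, 5.6, 0.7]
opening: 0.614
grip_force: 30.0
```

Request:
move_arm --commands '[[[0, 0, 0.1], [0, 0, 0], 0], [[0, 0, 0.1], [0, 0, 0], 0], [[0, 0, 0], [0, 0, 0], 0]]'

```text
t: 13.05
eef_pos: [576.7, -80.6, 142.2]
tcp_rot: [-3.141, -0.0, 2.465]
ft_force: [-2.0, 3.9, -1.6]
opening: 0.615
grip_force: 30.0
```

```bash
python3 -c "
from h import *
s=state();print(s['moment'],s['ft_force'],s['tcp_rot'],s['opening'])"
```

```text
[0.62558694 0.26978695 0.01516195] [-1.99516265  3.92320405 -1.58173442] [-3.14134673e+00 -4.31478615e-04  2.46539613e+00] 0.6148095833108457
```

The turning moment has dropped to about zero and the lift takes little force, so the threads are free. I'll raise it straight up.

Request:
move_arm --commands '[[[0, 0, 0.2], [0, 0, 0], 0], [[0, 0, 0.2], [0, 0, 0], 0], [[0, 0, 0], [0, 0, 0], 0]]'

```text
t: 13.35
eef_pos: [577.2, -80.9, 146.8]
tcp_rot: [3.141, 0.001, 2.466]
ft_force: [-1.7, 1.8, -0.8]
opening: 0.616
grip_force: 30.0
```

Request:
move_arm --commands '[[[0, 0, 0.2], [0, 0, 0], 0], [[0, 0, 0.2], [0, 0, 0], 0], [[0, 0, 0.3], [0, 0, 0], 0], [[0, 0, 0.3], [0, 0, 0], 0], [[0, 0, 0.3], [0, 0, 0], 0], [[0, 0, 0.3], [0, 0, 0], 0], [[0, 0, 0.3], [0, 0, 0], 0], [[0, 0, 0.2], [0, 0, 0], 0], [[0, 0, 0], [0, 0, 0], 0], [[0, 0, 0], [0, 0, 0], 0]]'

```text
t: 14.35
eef_pos: [576.9, -80.5, 167.3]
tcp_rot: [3.142, -0.0, 2.466]
ft_force: [-0.6, -0.7, 0.1]
opening: 0.617
grip_force: 30.0
```

Run:
```python
from h import *
s=state();print(s['moment'],s['ft_force'],s['eef_pos'],s['opening'])
s=read_camera("side")[120:200,310:410]
cv2.imwrite("pics/c7.png",cv2.convertScaleAbs(cv2.resize(s,None,fx=7,fy=7,interpolation=cv2.INTER_CUBIC),alpha=1.7))
```

```text
[ 0.06228366 -0.20459058 -0.02213995] [-0.58625959 -0.71207532  0.0543468 ] [576.91037621 -80.51460638 167.3171643 ] 0.6171030741166262
```

View pics/c7.png

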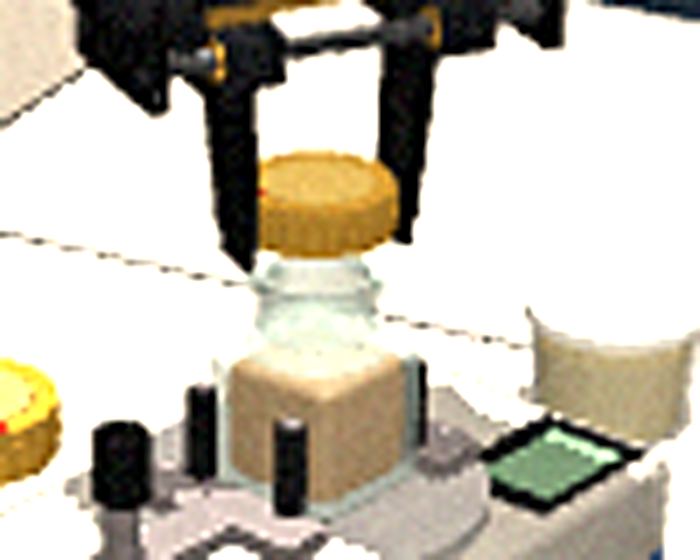

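The cap is off, level, and about 17 mm above the bare neck (lip near (318,265)). The jar is still clamped and flat.

```bash
python3 -c "
from h import *
print(env.job_done())"
```

```text
the job is handed in; nothing more can be done
None
```

The job is handed in at about 14 s of the 48 s limit: the jar is clamped square and snug, and the gold cap was unscrewed about 65° anticlockwise and is held level and centred about 17 mm above the jar's mouth. No verdict came back on hand-in.

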